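# Press the lid onto a takeaway tray in a hand-lever lidding press and hold it

## Robot

A 7-joint arm with a two-finger parallel gripper is mounted at the origin on the work surface. World frame = base frame: x ahead of the robot, y to its left, z up, the work surface at z = 0. Lengths are in mm, angles in rad, forces in N, time in s.
With the tool pointing down it reaches from about 425 to 825 mm from the base axis. Payload 3.6 kg.
Tool frame: the origin (TCP) lies at the very end of the fingers, on their centre line; the grasp point (between the pads) lies 19 mm behind it; x points along the fingers, z is the direction in which the jaws open and shut, and the axes are right-handed (so a half turn about x gives the same grasp; the last joint's range is limited). The gripper opens to 85 mm and grips with 20 to 120 N. Pads are 22 mm wide; open, the fingers measure 114 mm over their backs; the gripper's body (76 mm by 85 mm) begins 54 mm behind the grasp point. The pads swing forward as they close: fully open they stand 13 mm farther back than shut.
Start: joints at [1.089, 0.615, -0.013, 1.423, 0.008, 1.103, -0.04], TCP at [286.124, -583.606, 231.297] pointing down, gripper open.
Joint ranges: [-3.12, 3.12], [-0.3, 2.06], [-1.34, 1.32], [0.26, 2.42], [-1.36, 4.5], [0.01, 1.98], [-2.84, 2.84]. Speed limits (rad/s): [2.79, 2.79, 3.14, 3.14, 3.14, 3.14, 3.14].

## Interface

Orientations are given as a unit quaternion [w, x, y, z].
In Python, from station import r, vision, find_in, masks_of, mark_of gives the robot as it stands. The module is installed in compiled form; this text tells all that it offers.
- The arm moves only by the shell command python3 -m crank 'ROWS' [OPENING] [FORCE]. ROWS is a JSON object of lists of equal length, an entry for each row: "travel": the shift along the tool's x, y, z in units of 40 mm (1.0 is 40 mm), a list of three; "turn": the turn, a rotation vector about the tool's x, y, z in units of 5 degrees (1.0 is 5 degrees), a list of three. In form: {"travel": [[x, y, z], ...], "turn": [[ax, ay, az], ...]}. A call has 1 to 12 rows; each row is the pose to reach, as a shift and turn from the pose commanded when the call began, along the tool's axes at that moment; what a row does not reach only later rows make up. A row lasts 1/10 s, in which the tool goes at most 50 mm and 8.59 degrees, less where a joint would pass 70% of its speed; a pose out of reach is approached as far as the arm can. A call with a gripper value outside its range is refused whole. OPENING is the closure, from 0 (fully open) to 1 (shut), set as the call begins (- or left out, the last holds). The fingers move at their own pace and stop on an object; FORCE is the grip in N (left out, the last holds). Time passes only in rows, so rows that repeat a pose let the fingers close. It gives the time, the measured TCP pose, the force and the opening at its end, in the units of the state.
- r.sense(): the state, without advancing time (a new reading comes with each control period).
- vision.snapshot(name): name is "scene" or "top" or "wrist"; returns a dict with "color" (400x640x3 uint8, red, green, blue), "camera_matrix" (3x3 intrinsics, pixels), "T" (4x4, takes a point from camera to world coordinates); the wrist camera has in their place "T_tool_cam" (4x4, takes a point from camera to tool coordinates, whose origin is the TCP and whose axes are the tool frame's). Camera axes: x right, y down, z forward; pixel columns grow to the right and rows downward; lengths in mm; the calibration is good to about 2 mm. A picture is of the moment at which its call begins: read the wrist's pose just before it. There is no depth.
- r.finish_job(): hands the job in, once; it reports no verdict.
Trained networks look in the newest picture that a camera, given by its name, has taken for a name from the list of things; names that differ only in an ending like _2 or _b are one class to them, and where a whole thing is asked for, a point or a joint stands for the part that bears it (a point fixed in the world has none). Each returns a list of dicts, best first, with "confidence" (0 to 1); they miss things now and then, are a little off and sometimes report something else, mostly with a low value. They report only what shows in the picture. A call takes as long as a camera call. They do not tell look-alikes from the thing itself.
- find_in(camera, thing): "point" ([column, row] in pixels, amid what is visible of it).
- masks_of(camera, thing): "region" (400x640 bool, what is visible of it) and "point" ([column, row] in pixels, amid what is visible of it).
- mark_of(camera, thing): "point" ([column, row] in pixels: a listed point, or the origin of a listed thing).
The state is a dict: "clock": time; "q": joint angles; "qvel": joint speeds; "joint_efforts": joint torques, N m; "position": TCP position; "eef_rot": TCP orientation; "contact_force": force on the tool from outside, world axes, zero at the start; "moment": the same for the moment, N m; "opening": finger opening in mm.
Only numpy, scipy, OpenCV 4.12 (cv2) and the standard library are available. Lean on these libraries where they do the work, as an engineer would, in place of code of your own. Each camera call takes 0.05 s, during which the arm holds its last target. There are 200 camera calls.

## Task

Close the filled takeaway tray in the lidding press: first push the carrier by its upright handle along the rails until it clicks into the station under the press pad, with the lid still lying squarely on the tray. Only then press the bail lever down past its first two clicks to the third, where the pad squeezes the lid, and finish while still holding the lever down there against its return spring. Do not disturb the things standing around the press.

Things in the scene. Friction and masses are not known exactly. Their poses are not given: they have to be found in the camera images.
- press: Bench-top hand-lever tray lidding press, aluminium and steel, fixed; base 270 x 470 mm. Origin on the table (z = 0) straight below the pad, at the press station. x points away from the robot's side, y along the rails towards the loading station (180 mm away at +y). Column 40 x 90 mm at x = +120 mm, 248 mm high; a 50 mm wide guide arm reaches forward from it (z 176 to 200 mm).
- carrier (a joint): Travel (m) of the tray carrier along the rails to the press's -y: starts at 0 in the loading station (click stop); 0.18 is the press station (click stop under the pad); end stop 0.27. Sliding takes 1 N, entering or leaving a click stop 4 to 7 N. Within about 5 mm of a station it snaps in by itself.
- push_handle (a point): On the carrier's upright black push handle, on its centre line, 85 mm above the table. The handle is 36 mm along the press's x, 22 mm along y, from 38 to 110 mm high. It stands 150 mm from the carrier's middle on the trailing (+y) side, so it stays outside the press head: with the carrier in the press station it is at x = 0, y = +150 mm in the press's frame.
- lever (a joint): Angle of the bail lever, rad: 0 fully up, kept there by its spring; grows as it is pressed down. A notched quadrant clicks at 0.17 (first), 0.34 (second) and 0.51 (third); humps between at 0.085, 0.255, 0.425; hard stop 0.535. Let go, it springs all the way back from any click. At the grip bar it takes 2 to 7 N at first, 9 to 14 N at the third click.
- grip_bar: The lever's grip: level round black rubber sleeve, free to turn on its rod, 22 mm thick, 116 mm long, between the lever's two flat side arms (8 mm thick, at y = -62 and +62 mm of the press). Origin in the middle of the bar, y axis along it. 326 mm above the table with the lever up, 197 mm at the third click. It can be gripped from above between the arms, or pushed down.
- lever_axle (a point): Middle of the lever's axle, which lies along the press's y axis at x = +120 mm, z = 225 mm in the press's frame. The grip bar moves about it on an arc of 260 mm radius: at lever angle q the bar is at x = 0.120 - 0.260 cos(0.40 - q), z = 0.225 + 0.260 sin(0.40 - q) in the press's frame (m).
- pad: The press's pad: a level rubber plate 168 x 118 mm, 8 mm thick, on springs under the ram. Its origin is the centre of its underside, 136 mm above the table when the lever is up; it comes down with the lever and touches the lid at a lever angle of about 0.40.
- tray_rim (a point): Centre of the rim plane of the white takeaway tray (rim 172 mm along the press's x, 122 mm along its y; 42 mm high; filled, about 0.26 kg) that sits loose in the carrier's nest. The point is 82 mm above the table.
- lid_top (a point): Centre of the upper face of the clear flat lid, 180 x 130 mm and 10 mm high with its skirt, which lies loose over the tray's rim with about 2 mm of play all round. The point is 85 mm above the table.
- lid: The same clear lid; its origin is the centre of the lower edge of its skirt, 75 mm above the table, z up.
- sauce_bottle: Bystander: closed amber sauce bottle, 62 mm thick, 190 mm high, standing; origin at the centre of its underside.
- tub: Bystander: empty clear round tub, 104 mm wide at the rim, 72 mm high; origin at the centre of its underside.
- tray_stack: Bystander: stack of empty white trays, 172 x 122 mm, 110 mm high; origin at the centre of its underside.
Mind the look-alikes: they are no part of the job. Of the things that look like the lid, the largest one is meant.

How it is judged (in metres and radians):
On the way, in this order (a step that is already met when the one before it is completed fails the run):
1. the carrier is clicked into the press station with the lever still up (value of joint carrier between 0.175 and 0.185 m and value of joint lever below 0.06 rad), for 0.3 s.
2. the lever is down at its third click and the pad squeezes the lid (value of joint lever above 0.46 rad and contact force between pad and lid above 5 N), for 0.3 s.
At the end, for the whole second after the job is handed in: Carrier within 5 mm of the press station; the fingers (over 3 N on the grip bar) hold the lever still at its third click (angle above 0.46); the pad presses the lid with over 5 N; the lid is level (0.05 rad) and within 6 mm of the centre of the tray's rim (all of step 2 and value of joint carrier between 0.175 and 0.185 m and velocity of joint lever between -0.1 and 0.1 rad/s and contact force between the fingers and grip_bar above 3 N and horizontal distance between lid_top and tray_rim below 0.006 m and angle between lid's own z axis and vertical below 0.05 rad); the arm keeps its last pose, push and grip.
It fails at once if the lever is pressed before the carrier is in the press station (value of joint lever above 0.12 rad and (value of joint carrier below 0.172 m or value of joint carrier above 0.188 m)).
It fails at once if the lid is knocked off the tray (distance between lid_top and tray_rim above 0.015 m).
It fails at once if a bystander is disturbed (distance of any of sauce_bottle, tub, tray_stack from where it was at the start of the episode above 0.03 m).
It also fails if it takes over 64 s, if anything falls off the work surface, if the arm or the gripper's body presses on something with over 40 N, if the wrist force passes 120 N, or if a joint passes its speed limit or range.

## Working session

There is one attempt and no reset: what is moved stays moved. The work goes in short steps, Python scripts to look and compute and a shell command to move; the robot and the scene stay as the last step left them, time stands still between calls to the robot, and variables do not carry over. Pictures are saved under pics/ and viewed, about 8 in all and at most 12, crops included, and the job is handed in when it is done.

```bash
mkdir -p pics; cat > h.py <<'E'
import numpy as np,cv2
from scipy.spatial.transform import Rotation as R
from station import r,vision,find_in,masks_of,mark_of
def ray(s,p,T=None):
    T=np.array(s["T"]) if T is None else T
    K=np.array(s["camera_matrix"]);d=T[:3,:3]@np.linalg.inv(K)@[p[0],p[1],1.]
    return T[:3,3],d
def atz(s,p,z):
    o,d=ray(s,p);return o+d*(z-o[2])/d[2]
def proj(s,P):
    T=np.linalg.inv(np.array(s["T"]));c=T[:3,:3]@np.array(P,float)+T[:3,3]
    u=np.array(s["camera_matrix"])@c;return u[:2]/u[2]
def tool():
    s=r.sense();q=s["eef_rot"];return np.array(s["position"]),R.from_quat([q[1],q[2],q[3],q[0]]).as_matrix(),s
E
python3 - <<'E'
from h import *
p,M,s=tool();print(s["clock"],p,s["eef_rot"],s["opening"],s["contact_force"]);print(M.round(3))
Z={"push_handle":85,"tray_rim":82,"lid_top":85,"lid":75,"grip_bar":326,"pad":136,"lever_axle":225,"press":0,"sauce_bottle":0,"tub":0,"tray_stack":0}
for c in("scene","top"):
    s=vision.snapshot(c);cv2.imwrite(f"pics/{c}0.png",s["color"][:,:,::-1])
    for n,z in Z.items():
        for m in mark_of(c,n)[:3]:
            print(c,n,np.round(m["point"]),round(m["confidence"],2),atz(s,m["point"],z).round(0))
E
```

```text
0.0 [ 285.77991153 -582.94789394  230.11838308] [ 0.59925763  0.3745635   0.60083763 -0.37361294] 85.11345155497307 [0.73745536 1.18120376 0.75179444]
[[-0.001  0.898  0.44 ]
 [ 0.002  0.44  -0.898]
 [-1.    -0.    -0.003]]
scene push_handle [392. 223.] 0.9 [592. 201.  85.]
scene lid_top [346. 237.] 0.96 [594.  59.  85.]
scene lid_top [296. 208.] 0.77 [426. -23.  85.]
scene lid_top [344. 189.] 0.7 [392. 148.  85.]
scene lid [344. 240.] 0.98 [592.  52.  75.]
scene lid [296. 209.] 0.88 [416. -19.  75.]
scene lid [346. 190.] 0.88 [389. 154.  75.]
scene grip_bar [258. 150.] 0.92 [ 462. -129.  326.]
scene pad [450. 243.] 0.48 [761. 263. 136.]
scene lever_axle [294. 243.] 0.6 [ 706. -126.  225.]
scene press [285. 277.] 0.56 [ 593. -119.    0.]
scene sauce_bottle [409. 201.] 0.65 [430. 368.  -0.]
scene sauce_bottle [391. 223.] 0.65 [505. 258.   0.]
scene tub [173. 290.] 0.74 [ 524. -405.    0.]
scene tray_stack [449. 242.] 0.64 [647. 370.   0.]
top push_handle [277. 179.] 0.79 [582. 208.  85.]
top lid_top [280. 255.] 0.84 [300. 193.  85.]
top lid_top [320. 179.] 0.83 [583.  47.  85.]
top lid [284. 252.] 0.94 [312. 177.  75.]
top lid [316. 179.] 0.83 [585.  61.  75.]
top lid [328. 242.] 0.81 [350.  14.  75.]
top grip_bar [372. 210.] 0.6 [ 462. -124.  326.]
top lever_axle [368. 138.] 0.97 [ 713. -119.  225.]
top press [366. 184.] 0.92 [ 574. -133.    0.]
top sauce_bottle [237. 218.] 0.78 [439. 368.   0.]
top tub [438. 198.] 0.56 [ 522. -413.    0.]
top tub [319. 175.] 0.15 [607.  51.   0.]
top tray_stack [237. 166.] 0.82 [642. 371.   0.]
```

```bash
python3 -c "
import cv2,numpy as np
a=cv2.imread('pics/scene0.png');b=cv2.imread('pics/top0.png')
cv2.imwrite('pics/s1.png',cv2.resize(a[100:380,100:520],None,fx=1.9,fy=1.9,interpolation=cv2.INTER_CUBIC))
cv2.imwrite('pics/t1.png',cv2.resize(b[80:300,180:500],None,fx=2.5,fy=2.5,interpolation=cv2.INTER_CUBIC))"
```

```text
(no output)
```

View pics/s1.png

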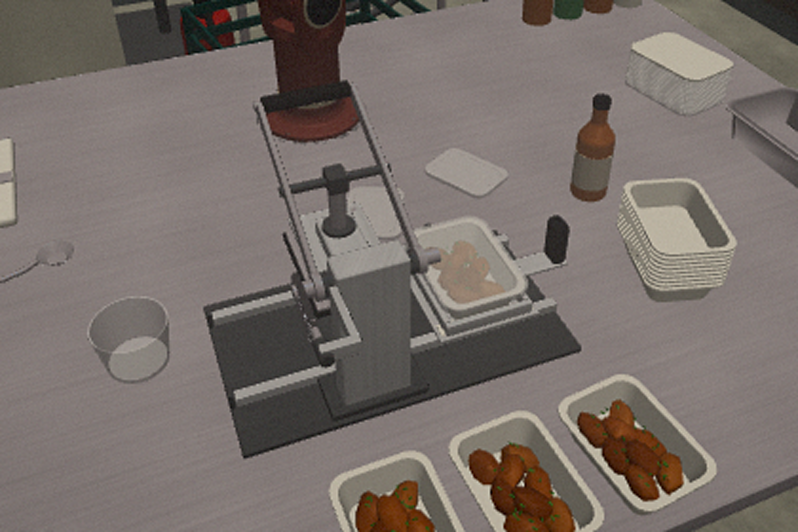

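View pics/t1.png

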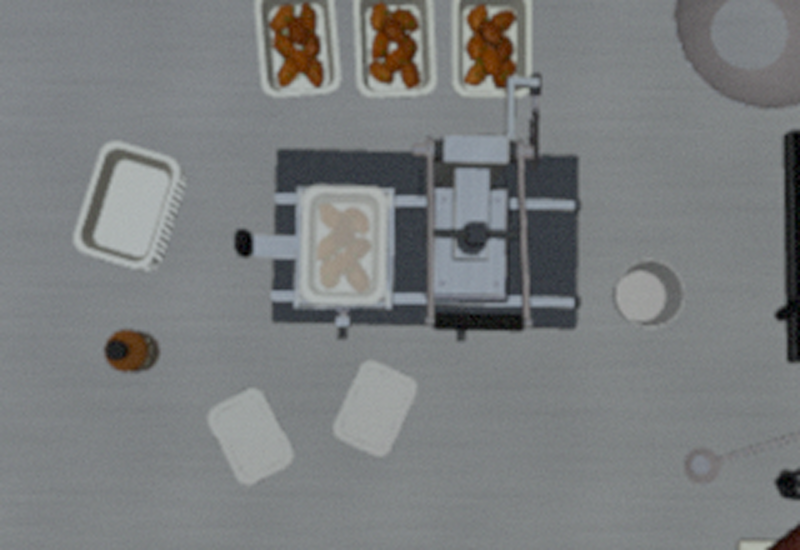

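The scene picture shows the press with its lever up. The grip bar is at about (305,97) in the crop, the carrier with the lidded tray is at (470,265), and the handle is at (557,240). The stack and bottle stand beyond the handle. The two flat lids lying on the table are look-alikes. The measurements agree on a press origin of about (585,-125) with yaw near 0, a handle at about (587,205), and a grip bar at about (462,-126,326).

First I'll lift above lever height and align the jaws with world y.

```bash
python3 -m crank '{"travel":[[-1,0,0],[-2,0,0],[-3,0,0],[-4,0,0],[-4.5,0,0],[-4.5,0,0],[-4.5,0,0]],"turn":[[1,0,0],[2,0,0],[3,0,0],[4,0,0],[5.2,0,0],[5.2,0,0],[5.2,0,0]]}' 0
python3 - <<'E'
from h import *
p,M,s=tool();print(p,M.round(3),s["q"])
for t in ([470,190,410],[587,205,300]): print(t,(M.T@(np.array(t)-p)/40).round(2))
E
```

```text
clock: 1.9
position: [286.1, -583.4, 410.7]
eef_rot: [0.501, 0.499, 0.501, -0.499]
contact_force: [0.1, 0.0, -0.7]
opening: 85.2
[ 286.09043243 -583.36803664  410.70195362] [[-0.     1.     0.004]
 [ 0.001  0.004 -1.   ]
 [-1.    -0.    -0.001]] [ 1.02500494  0.52994866  0.11138955  1.08186437 -0.05626546  1.53331538
 -0.44367589]
[470, 190, 410] [  0.03   4.67 -19.32]
[587, 205, 300] [  2.78   7.6  -19.68]
```

```bash
python3 -m crank '{"travel":[[0,0.5,-0.5],[0,1,-1.3],[0,1.5,-2.2],[0,2,-3.1],[0,2.5,-4],[0,3,-4.9],[0,3.5,-5.8],[0,4,-6.7],[0,4.5,-7.6],[0,5,-8.6],[0,5.5,-9.6],[0,5.5,-10.6]],"turn":[[0,0,0],[0,0,0],[0,0,0],[0,0,0],[0,0,0],[0,0,0],[0,0,0],[0,0,0],[0,0,0],[0,0,0],[0,0,0],[0,0,0]]}'
python3 -m crank '{"travel":[[0,0.2,-1],[0,0.4,-2],[0,0.6,-3],[0,0.8,-4],[0,1,-5],[0,1.2,-6],[0,1.4,-7],[0,1.6,-8],[0,1.8,-8.6],[0,2.0,-8.9],[0,2.1,-9],[0,2.1,-9]],"turn":[[0,0,0],[0,0,0],[0,0,0],[0,0,0],[0,0,0],[0,0,0],[0,0,0],[0,0,0],[0,0,0],[0,0,0],[0,0,0],[0,0,0]]}'
cat >> h.py <<'E'
def wrist(name,items):
    p,M,s=tool();c=vision.snapshot("wrist");T=np.eye(4);T[:3,:3]=M;T[:3,3]=p
    c["T"]=T@np.array(c["T_tool_cam"]);cv2.imwrite(f"pics/{name}.png",c["color"][:,:,::-1])
    print("tcp",p.round(1),"F",np.round(s["contact_force"],1),"op",round(s["opening"],1),"t",s["clock"])
    for n,z in items.items():
        for m in mark_of("wrist",n)[:2]:
            w=atz(c,m["point"],z);print(n,np.round(m["point"]),round(m["confidence"],2),w.round(1),"d/40",(M.T@(w-p)/40).round(2))
    return c
E
python3 -c "
from h import *
wrist('w1',{'push_handle':85,'lid_top':85,'tray_rim':82})
p,M,s=tool();print(M.round(3))"
```

```text
clock: 3.1
position: [506.3, -156.2, 408.2]
eef_rot: [0.5, 0.498, 0.503, -0.499]
contact_force: [-0.5, 0.4, 0.7]
opening: 85.4
clock: 4.3
position: [588.3, 200.9, 409.2]
eef_rot: [0.5, 0.498, 0.501, -0.5]
contact_force: [1.0, -0.6, -0.6]
opening: 85.4
tcp [588.3 200.9 409.2] F [ 1.  -0.6 -0.6] op 85.4 t 4.3
push_handle [316. 160.] 0.87 [594.  206.2  85. ] d/40 [ 8.11  0.17 -0.15]
lid_top [408. 161.] 0.94 [593.3  52.8  85. ] d/40 [8.11 0.14 3.69]
lid_top [410. 268.] 0.93 [394.6  30.4  85. ] d/40 [ 8.13 -4.83  4.23]
[[-0.     1.     0.   ]
 [-0.001  0.    -1.   ]
 [-1.    -0.     0.001]]
```

```bash
python3 -m crank '{"travel":[[0.8,0.05,-0.05],[1.7,0.1,-0.1],[2.6,0.1,-0.1],[3.5,0.1,-0.1],[4.4,0.1,-0.1],[5.2,0.1,-0.1],[5.6,0.1,-0.1],[6,0.1,-0.1],[6,0.1,-0.1]],"turn":[[0,0,0],[0,0,0],[0,0,0],[0,0,0],[0,0,0],[0,0,0],[0,0,0],[0,0,0],[0,0,0]]}'
python3 -c "
from h import *
wrist('w2',{'push_handle':85,'lid_top':85})"
```

```text
clock: 5.4
position: [591.0, 203.4, 169.3]
eef_rot: [-0.5, -0.498, -0.501, 0.501]
contact_force: [0.1, 0.1, -0.1]
opening: 85.4
tcp [591.  203.4 169.3] F [ 0.1  0.1 -0.1] op 85.4 t 5.4
push_handle [315. 199.] 0.57 [595.8 207.6  85. ] d/40 [ 2.11  0.13 -0.11]
lid_top [463. 362.] 0.81 [425.1  58.9  85. ] d/40 [ 2.13 -4.14  3.6 ]
lid_top [495. 205.] 0.72 [590.4  53.8  85. ] d/40 [ 2.12 -0.01  3.73]
```

View pics/w2.png

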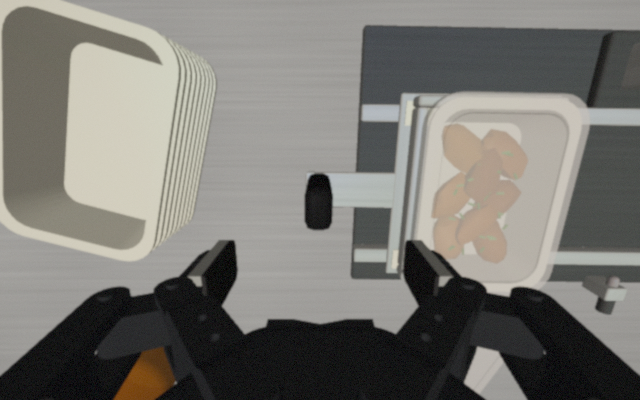

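The handle is at (317,200), midway between the finger tips at columns 220 and 420. The stack stays left of column 215, so there is room to descend. I'll go down and close.

```bash
python3 -m crank '{"travel":[[0.6,0.05,-0.05],[1.2,0.05,-0.07],[1.8,0.05,-0.07],[2.3,0.05,-0.07],[2.6,0.05,-0.07],[2.6,0.05,-0.07]],"turn":[[0,0,0],[0,0,0],[0,0,0],[0,0,0],[0,0,0],[0,0,0]]}'
python3 -m crank '{"travel":[[0,0,0],[0,0,0],[0,0,0],[0,0,0],[0,0,0],[0,0,0],[0,0,0],[0,0,0]],"turn":[[0,0,0],[0,0,0],[0,0,0],[0,0,0],[0,0,0],[0,0,0],[0,0,0],[0,0,0]]}' 1 25
```

```text
clock: 6.15
position: [594.1, 207.5, 66.7]
eef_rot: [0.5, 0.499, 0.501, -0.5]
contact_force: [0.0, -0.4, -0.0]
opening: 85.3
clock: 6.95
position: [595.0, 205.6, 68.4]
eef_rot: [-0.501, -0.5, -0.499, 0.501]
contact_force: [-1.9, -3.5, 6.5]
opening: 21.8
```

```bash
python3 -m crank '{"travel":[[0,0,0.05],[0,0,0.12],[0,0,0.22],[0,0,0.36],[0,0,0.52],[0,0,0.7],[0,0,0.88],[0,0,1.06],[0,0,1.24],[0,0,1.42],[0,0,1.6],[0,0,1.78]],"turn":[[0,0,0],[0,0,0],[0,0,0],[0,0,0],[0,0,0],[0,0,0],[0,0,0],[0,0,0],[0,0,0],[0,0,0],[0,0,0],[0,0,0]]}'
python3 -m crank '{"travel":[[0,0,0.18],[0,0,0.36],[0,0,0.54],[0,0,0.72],[0,0,0.9],[0,0,1.08],[0,0,1.26],[0,0,1.42],[0,0,1.54],[0,0,1.62],[0,0,1.68],[0,0,1.7]],"turn":[[0,0,0],[0,0,0],[0,0,0],[0,0,0],[0,0,0],[0,0,0],[0,0,0],[0,0,0],[0,0,0],[0,0,0],[0,0,0],[0,0,0]]}'
python3 - <<'E'
from h import *
s=vision.snapshot("top")
for n,z in {"push_handle":85,"lid_top":85,"press":0,"lever_axle":225,"grip_bar":326}.items():
    for m in mark_of("top",n)[:2]: print(n,round(m["confidence"],2),atz(s,m["point"],z).round(0))
cv2.imwrite("pics/t2.png",cv2.resize(s["color"][80:300,180:500,::-1],None,fx=2.5,fy=2.5))
E
```

```text
clock: 8.15
position: [594.0, 137.7, 68.2]
eef_rot: [0.5, 0.5, 0.501, -0.499]
contact_force: [-3.0, 1.4, 9.4]
opening: 22.1
clock: 9.35
position: [593.0, 69.1, 68.2]
eef_rot: [0.499, 0.499, 0.501, -0.5]
contact_force: [-5.3, 0.1, 10.1]
opening: 21.6
lid_top 0.93 [298. 208.  85.]
lid_top 0.66 [591. -85.  85.]
lever_axle 0.88 [ 712. -110.  225.]
grip_bar 0.59 [ 458. -122.  326.]
```

View pics/t2.png

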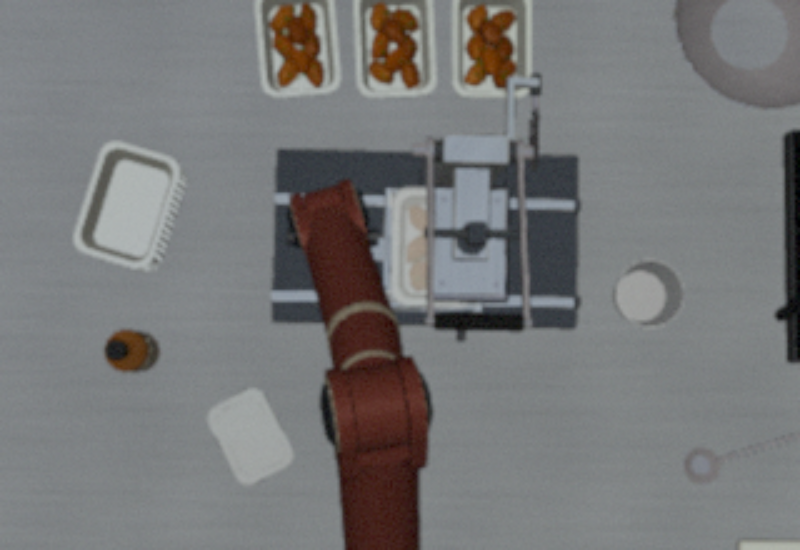

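```bash
python3 -m crank '{"travel":[[0,0,0.06],[0,0,0.16],[0,0,0.28],[0,0,0.4],[0,0,0.52],[0,0,0.64],[0,0,0.76],[0,0,0.86],[0,0,0.95],[0,0,1.02],[0,0,1.02],[0,0,1.02]],"turn":[[0,0,0],[0,0,0],[0,0,0],[0,0,0],[0,0,0],[0,0,0],[0,0,0],[0,0,0],[0,0,0],[0,0,0],[0,0,0],[0,0,0]]}'
```

```text
clock: 10.85
position: [592.5, 34.0, 68.3]
eef_rot: [0.499, 0.499, 0.504, -0.498]
contact_force: [-7.6, 7.7, 10.8]
opening: 21.5
```

```bash
python3 -m crank '{"travel":[[0,0,0.05],[0,0,0.1],[0,0,0.15],[0,0,0.2],[0,0,0.2],[0,0,0.2]],"turn":[[0,0,0],[0,0,0],[0,0,0],[0,0,0],[0,0,0],[0,0,0]]}'
```

```text
clock: 11.45
position: [592.3, 23.8, 68.2]
eef_rot: [0.499, 0.499, 0.503, -0.499]
contact_force: [-6.6, 5.2, 10.9]
opening: 22.2
```

```bash
python3 -m crank '{"travel":[[0,0,0],[0,0,0],[0,0,0],[0,0,0],[0,0,0]],"turn":[[0,0,0],[0,0,0],[0,0,0],[0,0,0],[0,0,0]]}' 0.4
python3 -m crank '{"travel":[[-0.4,0,0],[-1,0,0],[-1.8,0,0],[-2.6,0,0],[-3.4,0,0],[-4.2,0,0],[-5,0,0],[-5.8,0,0],[-6.6,0,0],[-7.4,0,0],[-7.8,0,0],[-7.8,0,0]],"turn":[[0,0,0],[0,0,0],[0,0,0],[0,0,0],[0,0,0],[0,0,0],[0,0,0],[0,0,0],[0,0,0],[0,0,0],[0,0,0],[0,0,0]]}'
python3 - <<'E'
from h import *
c=wrist('w3',{'push_handle':85,'lid_top':85,'grip_bar':326,'pad':136,'lever_axle':225})
E
```

```text
clock: 11.95
position: [594.9, 19.5, 67.0]
eef_rot: [0.5, 0.499, 0.5, -0.5]
contact_force: [-0.7, -0.1, 0.0]
opening: 51.0
clock: 13.15
position: [596.0, 19.9, 382.1]
eef_rot: [0.502, 0.501, 0.499, -0.498]
contact_force: [-0.8, 0.5, 0.2]
opening: 51.6
tcp [596.   19.9 382.1] F [-0.8  0.5  0.2] op 51.6 t 13.15
push_handle [317. 172.] 0.63 [589.7  25.   85. ] d/40 [ 7.43 -0.2  -0.12]
lid_top [324. 280.] 0.74 [397.   11.7  85. ] d/40 [ 7.4  -5.02  0.2 ]
```

View pics/w3.png

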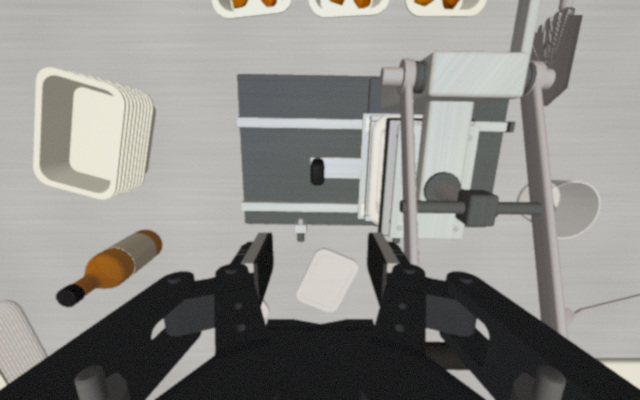

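```bash
python3 - <<'E'
from h import *
p,M,s=tool();print(s["q"]);print(M.round(3))
t=np.array([462,-126,420]);print((M.T@(t-p)/40).round(2))
E
```

```text
[ 0.05091649  0.43769792 -0.19955881  1.32942644  0.08536914  1.38602705
 -1.71500291]
[[-0.003  1.     0.002]
 [-0.     0.002 -1.   ]
 [-1.    -0.003  0.   ]]
[-1.05 -3.32  3.63]
```

```bash
python3 -m crank '{"travel":[[-0.5,0,0],[-1,0,0],[-1,-0.3,0.4],[-1,-0.6,0.8],[-1,-1,1.2],[-1,-1.4,1.6],[-1,-1.8,2],[-1,-2.2,2.4],[-1,-2.6,2.8],[-1,-2.9,3.2],[-1,-3.2,3.5],[-1,-3.3,3.6]],"turn":[[-1.5,0,0],[-3,0,0],[-4.5,0,0],[-6,0,0],[-7.5,0,0],[-9,0,0],[-10.5,0,0],[-12,0,0],[-13.5,0,0],[-15,0,0],[-16.5,0,0],[-18,0,0]]}' 0
python3 -m crank '{"travel":[[0,0,0],[0,0,0]],"turn":[[0,0,0],[0,0,0]]}'
python3 - <<'E'
from h import *
c=wrist('w4',{'grip_bar':326,'push_handle':85,'lid_top':85,'lever_axle':225,'pad':136})
p,M,s=tool();print(M.round(3),s["q"])
s=vision.snapshot("scene")
for n,z in {"push_handle":85,"grip_bar":326}.items():
    for m in mark_of("scene",n)[:2]: print(n,round(m["confidence"],2),atz(s,m["point"],z).round(0))
E
```

```text
clock: 14.65
position: [461.7, -126.4, 418.6]
eef_rot: [0.706, -0.002, 0.708, 0.001]
contact_force: [-0.2, -0.1, -0.1]
opening: 85.5
clock: 14.85
position: [463.2, -124.2, 418.9]
eef_rot: [0.707, 0.0, 0.707, 0.0]
contact_force: [0.5, 1.2, -0.4]
opening: 85.3
tcp [ 463.2 -124.2  418.9] F [ 0.5  1.2 -0.4] op 85.3 t 14.85
grip_bar [322. 198.] 0.76 [ 465.8 -121.9  326. ] d/40 [2.32 0.06 0.07]
push_handle [399.  69.] 0.7 [589.3  24.2  85. ] d/40 [8.35 3.71 3.16]
lid_top [258.  87.] 0.59 [365.4  -2.2  85. ] d/40 [ 8.35  3.04 -2.44]
lever_axle [517. 179.] 0.97 [ 706.4 -124.5  225. ] d/40 [ 4.84 -0.01  6.08]
[[-0.    -0.002  1.   ]
 [ 0.     1.     0.002]
 [-1.     0.    -0.   ]] [ 0.57571451  0.23248542 -0.47165288  1.53903786  0.10624945  1.39574693
  0.09889785]
push_handle 0.82 [589.  24.  85.]
grip_bar 0.78 [ 462. -132.  326.]
grip_bar 0.75 [ 837. -384.  326.]
```

View pics/w4.png

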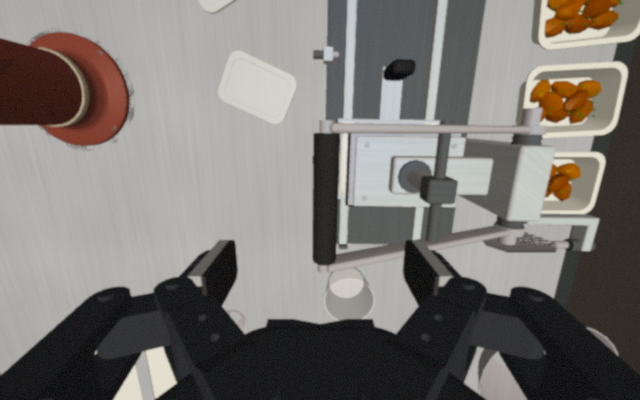

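The bar spans (313–337, 133–263) and sits nearly centred between the fingers. Its position comes out at about (467,-122,326), and the handle is at y≈24. That matches carrier travel of about 181 mm. I'll descend around the bar and grip it.

```bash
python3 -m crank '{"travel":[[0.4,0,0.05],[0.9,0,0.1],[1.4,0,0.1],[1.9,0,0.1],[2.4,0,0.1],[2.7,0,0.1],[2.8,0,0.1],[2.8,0,0.1]],"turn":[[0,0,0],[0,0,0],[0,0,0],[0,0,0],[0,0,0],[0,0,0],[0,0,0],[0,0,0]]}'
python3 -m crank '{"travel":[[0,0,0],[0,0,0],[0,0,0],[0,0,0],[0,0,0],[0,0,0],[0,0,0],[0,0,0],[0,0,0]],"turn":[[0,0,0],[0,0,0],[0,0,0],[0,0,0],[0,0,0],[0,0,0],[0,0,0],[0,0,0],[0,0,0]]}' 1 40
```

```text
clock: 16.1
position: [467.1, -124.4, 307.1]
eef_rot: [0.707, -0.001, 0.707, 0.001]
contact_force: [-0.2, 1.0, 1.1]
opening: 85.6
clock: 17.0
position: [467.4, -124.5, 307.6]
eef_rot: [0.707, -0.001, 0.707, 0.001]
contact_force: [0.4, -0.1, 3.1]
opening: 20.9
```

```bash
python3 -m crank '{"travel":[[0.06,0,-0.02],[0.16,0,-0.06],[0.3,0,-0.11],[0.45,0,-0.16],[0.61,0,-0.22],[0.77,0,-0.26],[0.93,0,-0.3],[1.09,0,-0.34],[1.24,0,-0.38],[1.4,0,-0.41],[1.56,0,-0.43],[1.56,0,-0.43]],"turn":[[0,0,0],[0,0,0],[0,0,0],[0,0,0],[0,0,0],[0,0,0],[0,0,0],[0,0,0],[0,0,0],[0,0,0],[0,0,0],[0,0,0]]}'
```

```text
clock: 18.2
position: [449.7, -124.2, 244.1]
eef_rot: [0.707, -0.001, 0.707, 0.001]
contact_force: [-0.9, 1.4, 2.8]
opening: 20.6
```

```bash
python3 -m crank '{"travel":[[0.16,0,-0.03],[0.32,0,-0.05],[0.48,0,-0.06],[0.64,0,-0.07],[0.8,0,-0.08],[0.97,0,-0.08],[1.13,0,-0.08],[1.29,0,-0.07],[1.45,0,-0.06],[1.6,0,-0.05],[1.7,0,-0.04],[1.7,0,-0.04]],"turn":[[0,0,0],[0,0,0],[0,0,0],[0,0,0],[0,0,0],[0,0,0],[0,0,0],[0,0,0],[0,0,0],[0,0,0],[0,0,0],[0,0,0]]}'
```

```text
clock: 19.4
position: [448.7, -124.2, 177.2]
eef_rot: [0.707, -0.001, 0.707, 0.001]
contact_force: [-1.3, 2.6, 10.8]
opening: 20.7
```

```bash
python3 -m crank '{"travel":[[0.03,0,0],[0.03,0,0],[0.03,0,0],[0.03,0,0],[0.03,0,0],[0.03,0,0]],"turn":[[0,0,0],[0,0,0],[0,0,0],[0,0,0],[0,0,0],[0,0,0]]}'
python3 - <<'E'
from h import *
p,M,q=tool();print(p,q["contact_force"],np.abs(q["qvel"]).max())
s=vision.snapshot("scene")
for n,z in {"push_handle":85,"grip_bar":197,"lid_top":85,"sauce_bottle":0,"tub":0,"tray_stack":0}.items():
    for m in mark_of("scene",n)[:2]: print(n,round(m["confidence"],2),atz(s,m["point"],z).round(0))
cv2.imwrite("pics/s2.png",cv2.resize(s["color"][100:340,160:460,::-1],None,fx=2.5,fy=2.5,interpolation=cv2.INTER_CUBIC))
E
```

```text
clock: 20.0
position: [448.7, -124.2, 176.6]
eef_rot: [0.707, -0.001, 0.707, 0.001]
contact_force: [-2.2, 1.7, 12.0]
opening: 20.8
[ 448.73820086 -124.23448751  176.6027737 ] [-2.1783499   1.73017462 12.01773865] 0.0018721108549875375
push_handle 0.82 [585.  23.  85.]
grip_bar 0.52 [ 446. -128.  197.]
lid_top 0.61 [435. -26.  85.]
lid_top 0.56 [385. 156.  85.]
sauce_bottle 0.69 [424. 369.   0.]
sauce_bottle 0.67 [499.  62.   0.]
tub 0.7 [ 519. -409.    0.]
tub 0.28 [ 588. -124.    0.]
tray_stack 0.85 [638. 382.   0.]
```

View pics/s2.png

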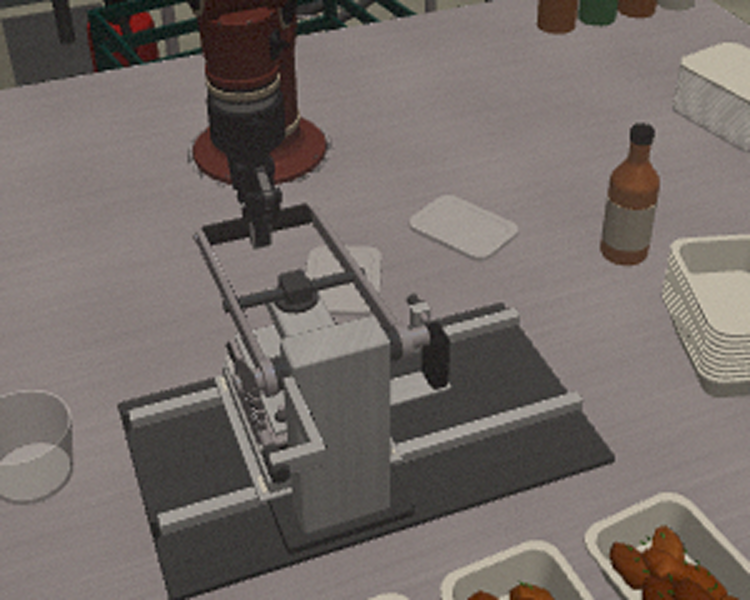

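```bash
python3 -c "
from h import *
print(r.finish_job());p,M,s=tool();print(p,s['contact_force'],s['clock'],s['opening'])"
```

```text
the job is handed in; nothing more can be done
None
the job is handed in; nothing more can be done
```

I gripped the carrier's handle and slid it about 181 mm until it clicked into the press station. I then gripped the lever's bar from above, took it down along its arc to the third click, and handed the job in while still holding it there, at about 20 s of the 64 s allowed. The hand-in gave no verdict.

**Last checks before handing in:**
- **Carrier:** the cameras put the handle at y ≈ 23–25 mm, against about 205 mm at the start. That is 180–182 mm of travel for the required 180.
- **Lever:** the tool came down 131 mm, where the third click needs about 130 mm. The scene camera placed the bar at (446, -128) for a height of 197 mm, about 2–4 mm from where it was expected.
- **Hold:** the arm was at rest with about 12 N upward on the tool, within the 9–14 N expected there. The fingers stayed closed on the bar at 20.8 mm.
- **Bystanders:** the tub stayed within about 6 mm of its first reading. The bottle and tray stack read up to about 15 mm off, but the same network's readings varied by about that much from one view to the next. The arm never came near them.

**Not checked:**
- **Lid:** with the carrier under the press head, neither the lid nor the pad could be seen. Lid centring, level and pad force are inferred from the slow slide and the lever angle.
- **Carrier overshoot:** the arm was still pushing with about 5 N when I released the handle, so it may have been slightly past the station centre before it snapped in.

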